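Find the spout slope on a plaster block with the swinging-needle gauge

TASK

Swing the clamp arm right down onto the plaster block to secure it, then pick up the angle gauge by its wooden handle and stand it upright on the highest part of the block's ridge, the middle of its foot on the crown and its length square across the ridge; let it stand upright there a moment, then rock it lengthwise on the ridge until the needle settles on the red tab, and finish while still holding it like that, steady and pressed lightly on the ridge, so that the potter can scribe along its foot. Leave the block in its cradle, the red tab as it is set, and the other things where they are.

Things in the scene. Friction and masses are not known exactly. Their poses are not given: they have to be found in the camera images.
- cradle: Plywood board 160 x 250 mm, 18 mm thick, fixed to the table, with 10 mm high wooden stops around the plaster block. Origin on the table under the block's centre; the board runs from -95 to +155 mm in its y. At its +y end the clamp's two steel cheeks (90 mm high) stand at y = 118 mm.
- clamp (a joint): Hinge of the clamp arm (rad): 0 = arm level, its rubber foot on the block; positive = tip raised (starts 0.4 to 0.8). Stiff (friction about 0.15 N m), stays where left; pushing down on the arm shuts it. Axis along the cradle's x at cradle point (0, 118, 82) mm. The arm reaches from there towards the cradle's -y: a steel bar 16 mm wide, 10 mm thick, ending in a red ball.
- clamp_ball (a point): Centre of the red ball (24 mm across) at the tip of the clamp arm, 95 mm from the hinge axis. The arm's foot, 20 mm across, is under the bar 63 mm from the axis, over the block's +y end.
- block: Loose cream plaster block, 120 (x) x 150 (y) mm, 0.75 kg, lying in the cradle's stops, axes parallel to the cradle's. Origin: centre of its underside, 18 mm above the table. Shoulders 28 mm high with lumps up to 33 mm; along its y runs an uneven round-topped ridge from y = -75 to +12 mm, whose middle stretch (y = -52 to +2 mm) is the highest.
- ridge_top (a point): Crown of the ridge at the middle of its highest stretch: block point (0, -25, 64) mm, 82 mm above the table. There the ridge is a round of radius 18 mm about a level axis parallel to the block's y, 18 mm under this point.
- gauge: Angle gauge, 0.37 kg (varies), standing on the table. Origin: centre of its foot's underside; x along the foot, z up. Flat steel foot 100 (x) x 40 (y) x 15 (z) mm; thin white dial plate 92 mm wide, 5 mm thick, up to z = 100; on top a wooden handle 46 (x) x 18 (y) mm, z = 100 to 150, gripped across y. Needle and red tab turn about an axis along y at z = 88 and show on both faces.
- needle (a joint): Weighted needle of the gauge (rad): free pendulum that hangs plumb and comes to rest within about 2 s; 0 = pointing to the foot's middle; positive turns about the gauge's +y, the tip moving to the gauge's -x. It therefore reads how far the gauge leans (top towards the gauge's -x: positive).
- tab (a joint): Red tab on the gauge's dial, 7 mm wide, just outside the needle's tip (rad), same axis and sense as the needle: positive towards the gauge's -x. Set beforehand between 0.16 and 0.40 and stiff. The needle settles on the tab when the gauge leans by this angle, its top towards the gauge's -x.
- needle_tip (a point): Tip of the black needle, 50 mm from its axis, in the gauge's mid plane.
- tab_mark (a point): Point of the red tab that the needle must meet: 50 mm from the same axis, in the gauge's mid plane, at the middle of the tab's width.
- mug: White mug, 76 mm across, 85 mm high; bystander. Origin under its centre.
- bottle: Green glass bottle, 60 mm across, 130 mm high; bystander. Origin under its centre.
- brush: Brush lying on the table; bystander.
- bowl: Terracotta bowl, 110 mm across, 45 mm high; bystander. Origin under its centre.
- tub: White plastic tub, 110 x 80 x 50 mm, open on top; bystander. Origin under its centre.
- spatula: Spatula lying on the table; bystander.
Not all that is in view belongs to the job. What is shaped like the gauge but green is not meant.

How it is judged:
On the way, in this order (a step that is already met when the one before it is completed fails the run):
1. the clamp arm is down on the block (value of joint clamp below 0.08 rad), for 0.2 s.
2. the gauge, in the fingers, stands upright on the ridge's crown, square across it (contact force between gauge and block above 0.3 N and contact force between the fingers and gauge above 1 N and horizontal distance between gauge and ridge_top below 0.025 m and angle between the y axis of gauge and the y axis of block, either way round below 0.2 rad and height (world z) of gauge above 0.068 m and value of joint clamp below 0.08 rad and angle between gauge's own z axis and vertical below 0.1 rad), for 0.2 s.
3. the gauge is rocked on the ridge until the needle is on the tab (contact force between gauge and block above 0.3 N and contact force between the fingers and gauge above 1 N and horizontal distance between gauge and ridge_top below 0.025 m and angle between the y axis of gauge and the y axis of block, either way round below 0.2 rad and height (world z) of gauge above 0.068 m and value of joint clamp below 0.08 rad and angle between gauge's own z axis and vertical above 0.1 rad and distance between needle_tip and tab_mark below 0.0035 m), for 0.2 s.
At the end, for the whole second after the job is handed in: Clamp under 0.08 rad; gauge held still, pressing the ridge over 0.3 N, foot's middle within 25 mm (plan) of the crown point and above 68 mm, square within 0.2 rad, leaning over 0.1 rad, needle at rest (under 0.4 rad/s) with its tip within 3.5 mm of the tab's middle (all of step 3 and velocity of joint needle between -0.4 and 0.4 rad/s and linear speed of gauge below 0.02 m/s); the arm keeps its last pose, push and grip.
It fails at once if a bystander is moved more than 30 mm (distance of any of mug, bottle, brush, bowl, tub, spatula from where it was at the start of the episode above 0.03 m).
It fails at once if the block is shifted more than 12 mm (distance of block from where it was at the start of the episode above 0.012 m).
It fails at once if the red tab is turned on the gauge (velocity of joint tab above 0.5 rad/s or velocity of joint tab below -0.5 rad/s).
It also fails if it takes over 64 s, if anything falls off the work surface, if the arm or the gripper's body presses on something with over 40 N, if the wrist force passes 120 N, or if a joint passes its speed limit or range.

ROBOT

A 6-joint arm with a two-finger parallel gripper is mounted at the origin on the work surface. World frame = base frame: x ahead of the robot, y to its left, z up, the work surface at z = 0. Lengths are in m, angles in rad, forces in N, time in s.
With the tool pointing down it reaches from about 0.375 to 0.9 m from the base axis. Payload 3.1 kg.
Tool frame: the origin (TCP) lies between the finger pads; the fingertips stand 22 mm ahead of it and the grasp point (between the pads) lies 3 mm ahead of it (r.nose_length is the z of the fingertips in the tool frame, in m); z points along the fingers, y is the line along which they close (so a half turn about z gives the same grasp; the last joint's range is limited). The gripper opens to 85 mm and grips with 20 to 120 N. Pads are 22 mm wide; open, the fingers measure 114 mm over their backs; the gripper's body (76 mm by 85 mm) begins 54 mm behind the grasp point. The pads swing forward as they close: fully open they stand 13 mm farther back than shut.
Start: joints at [-1.323, 0.527, 1.433, -0, 1.181, -0.178], TCP at [0.258, -0.569, 0.222] pointing down, gripper open.
Joint ranges: [-3.08, 3.08], [-0.75, 2.2], [0.22, 2.44], [-1.43, 4.57], [0, 2.65], [-2.85, 2.85]. Speed limits (rad/s): [2.79, 2.79, 3.14, 3.14, 3.14, 3.14].

INTERFACE

Orientations are given as a 3x3 rotation matrix whose columns are the frame's x, y, z axes.
In Python, from bench import r, camera, camera_params gives the robot as it stands.
- The arm moves only by the tool servo_tool, never from a script. Its argument "targets" is one flat list of numbers, 5 for each row, row after row: the opening, from 0 (shut) to 1 (fully open), then the shift along the world's x, y, z as a fraction of full scale, then the turn about the world's z as a fraction of full scale. A call has exactly 10 rows; each row is the pose to reach, as a shift and turn from the pose commanded when the call began; what a row does not reach only later rows make up. Full scale, the value 1, is 0.5 m for a shift and 0.5 rad for a turn. A row lasts 1/10 s, in which the tool goes at most 50 mm and 8.59 degrees, less where a joint would pass 70% of its speed; a pose out of reach is approached as far as the arm can. A call with a number of a shift or a turn outside -1 to 1 is refused whole. A call with a gripper value outside its range is refused whole. The fingers move at their own pace and stop on an object; "newtons" is the grip in N (left out, the last holds). Time passes only in rows, so rows that repeat a pose let the fingers close, or fill a call up. It gives the time, the measured TCP pose, the force, the opening and the grip force at its end, in the units of the state.
- r.read_state(): the state, without advancing time (a new reading comes with each control period).
- camera(name): name is "scene" or "top" or "wrist"; returns (picture, depth): 420x560x3 uint8, blue, green, red; 420x560 float32, m along the optical axis (not along the pixel's ray), 0 where there is no reading.
- camera_params(name): a dict with "camera_matrix" (3x3 intrinsics, pixels), "T" (4x4, takes a point from camera to world coordinates). Camera axes: x right, y down, z forward; pixel columns grow to the right and rows downward; lengths in m; the calibration is good to about 2 mm. The wrist camera is an equidistant fisheye: a pixel r from the principal point sees the ray r / f radians off the axis. A picture is of the moment at which its call begins: read the wrist's pose just before it. camera_params takes no time and is no camera call; for the wrist camera it gives the pose at the moment of the call.
- r.finish_job(): hands the job in; it is judged then, once.
The state is a dict: "time_s": time; "joint_positions": joint angles; "joint_vel": joint speeds; "effort": joint torques, N m; "tcp_pos": TCP position; "eef_rot": TCP orientation; "contact_force": force on the tool from outside, world axes, zero at the start; "torque": the same for the moment, N m; "grip_width": finger opening in m; "finger_force": force on a finger pad.
Only numpy, scipy, OpenCV 4.12 (cv2) and the standard library are available. Lean on these libraries where they do the work, as an engineer would, in place of code of your own. Each camera call takes 0.05 s, during which the arm holds its last target. There are 200 camera calls.

## Working session

There is one attempt and no reset: what is moved stays moved. The work goes in short steps, Python scripts to look and compute and a tool call to move; the robot and the scene stay as the last step left them, time stands still between calls to the robot, and variables do not carry over. Pictures are saved under pics/ and viewed, at most 10 in all, crops included, and the job is handed in when it is done.

Besides the shell and the picture viewer there is one more tool, called after "Emit:" by a JSON object that holds its "name" and its "arguments", one argument or row to a line. servo_tool: Moves the arm, as the interface text tells. Shift numbers are shares of 0.5 m and turn numbers shares of 0.5 rad, none past 1 either way. Its arguments: {"type":"object","properties":{"targets":{"type":"array","items":{"type":"number","minimum":-1,"maximum":1}},"newtons":{"type":"number"}},"required":["targets"]}

```bash
mkdir -p pics; cat > h.py <<'E'
import numpy as np, cv2
from bench import r, camera, camera_params
def grab(n):
    p=camera_params(n); im,d=camera(n); return im,d,np.array(p["camera_matrix"]),np.array(p["T"])
def world(d,K,T):
    v,u=np.indices(d.shape); P=np.stack([(u-K[0,2])/K[0,0]*d,(v-K[1,2])/K[1,1]*d,d],-1)
    return P@T[:3,:3].T+T[:3,3]
E
python3 - <<'E'
from h import *
for n in("top","scene"):
    im,d,K,T=grab(n); cv2.imwrite(f"pics/{n}0.png",im); np.savez(f"{n}0.npz",im=im,d=d,K=K,T=T)
    print(n,K.round(1).tolist(),T.round(3).tolist())
s=r.read_state(); print(s["time_s"],s["eef_rot"],r.nose_length)
E
```

```text
top [[519.8, 0.0, 283.7], [0.0, 519.8, 209.7], [0.0, 0.0, 1.0]] [[0.001, -0.997, 0.073, 0.427], [-1.0, -0.001, 0.002, -0.001], [-0.002, -0.073, -0.997, 1.715], [0.0, 0.0, 0.0, 1.0]]
scene [[508.5, 0.0, 284.5], [0.0, 508.5, 212.2], [0.0, 0.0, 1.0]] [[-0.688, 0.595, -0.416, 1.128], [0.726, 0.57, -0.385, 0.554], [0.007, -0.567, -0.824, 1.247], [0.0, 0.0, 0.0, 1.0]]
0.1 [[ 9.10708972e-01  4.13048316e-01 -5.06617900e-04]
 [ 4.13048489e-01 -9.10706977e-01  1.93576884e-03]
 [ 3.38185603e-04 -1.97217981e-03 -9.99997998e-01]] 0.022
```

View pics/top0.png

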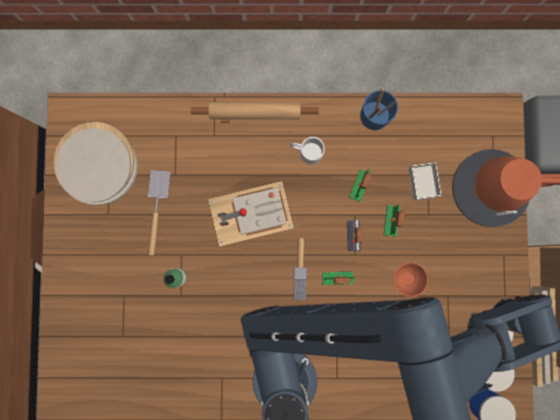

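View pics/scene0.png

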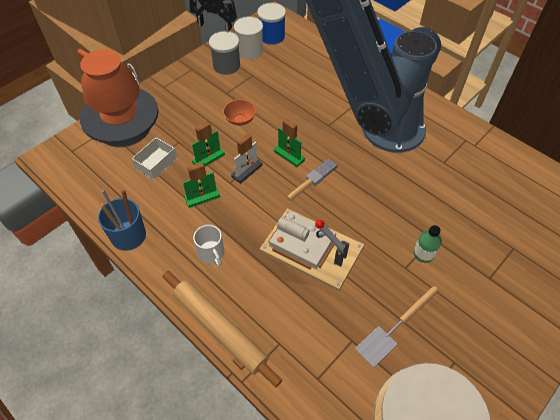

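```bash
python3 - <<'E'
from h import *
a=np.load("top0.npz"); b=np.load("scene0.npz")
A=cv2.resize(a["im"][170:270,200:420],None,fx=3.6,fy=3,interpolation=cv2.INTER_CUBIC)
B=cv2.resize(b["im"][120:290,180:380],None,fx=4,fy=3.5,interpolation=cv2.INTER_CUBIC)
C=np.zeros((600,800,3),np.uint8); C[:300,:792]=A; B=cv2.resize(b["im"][120:200,170:310],(480,274),interpolation=cv2.INTER_CUBIC)
C[305:305+274,:480]=B; C[305:605,485:]=cv2.resize(b["im"][200:290,255:370],(315,247+48),interpolation=cv2.INTER_CUBIC)[:295]
cv2.imwrite("pics/c1.png",C)
# board/ block from top depth
W=world(a["d"],a["K"],a["T"]); z=W[...,2]
sub=np.zeros(z.shape,bool); sub[175:255,200:300]=1
m=sub&(z>0.010); print("cradle all",cv2.minAreaRect((W[m][:,:2]*1000).astype(np.float32)))
ms=sub&(abs(z-.046)<.004); print("block-ish",cv2.minAreaRect((W[ms][:,:2]*1000).astype(np.float32)),ms.sum())
mr=sub&(z>.07); print("high",(W[mr]*1000).round(0)[::6].tolist())
for nm,D,s in(("top",a,(slice(200,225),slice(230,256))),("scene",b,(slice(215,232),slice(310,330)))):
    im=D["im"].astype(int); m=np.zeros(z.shape,bool); m[s]=1; m&=(im[...,2]>130)&(im[...,1]<70)&(im[...,0]<70)
    v,u=np.nonzero(m); w=world(D["d"],D["K"],D["T"])[m]; print(nm,"ball",u.mean(),v.mean(),m.sum(),np.median(w,0))
g=np.zeros(z.shape,bool); g[212:258,340:366]=1; g&=(z>.006)
P=W[g]; print("gauge rect",cv2.minAreaRect((P[:,:2]*1000).astype(np.float32)),P[:,2].max())
t=g&(z>.12); print("handle",(W[t]*1000).mean(0),cv2.minAreaRect((W[t][:,:2]*1000).astype(np.float32)))
print("table z",np.median(z[260:290,230:280]))
E
```

```text
cradle all ((536.70068359375, 114.45182037353516), (260.08258056640625, 322.6640319824219), 0.07435040175914764)
block-ish ((547.5402221679688, 82.25464630126953), (119.7747573852539, 153.2154998779297), 13.754581451416016) 878
high [[427.0, -1.0, 1715.0], [427.0, -1.0, 1715.0], [575.0, 27.0, 76.0], [572.0, 46.0, 72.0], [571.0, 27.0, 83.0], [569.0, 62.0, 73.0], [568.0, 43.0, 84.0], [568.0, 24.0, 77.0], [565.0, 72.0, 73.0], [564.0, 52.0, 84.0], [564.0, 30.0, 84.0], [565.0, 12.0, 79.0], [561.0, 68.0, 85.0], [562.0, 46.0, 78.0], [562.0, 27.0, 74.0], [559.0, 97.0, 77.0], [558.0, 78.0, 82.0], [558.0, 59.0, 79.0], [558.0, 40.0, 85.0], [558.0, 21.0, 83.0], [555.0, 90.0, 81.0], [555.0, 71.0, 85.0], [555.0, 52.0, 83.0], [556.0, 34.0, 75.0], [556.0, 15.0, 76.0], [547.0, 123.0, 149.0], [552.0, 81.0, 75.0], [552.0, 62.0, 85.0], [552.0, 43.0, 87.0], [552.0, 24.0, 78.0], [543.0, 128.0, 155.0], [549.0, 87.0, 74.0], [549.0, 68.0, 81.0], [549.0, 49.0, 78.0], [550.0, 31.0, 70.0], [540.0, 134.0, 155.0], [546.0, 93.0, 81.0], [546.0, 74.0, 81.0], [546.0, 56.0, 83.0], [546.0, 37.0, 73.0], [538.0, 148.0, 1
[... 773 characters left out ...]
.0, 112.0], [516.0, 196.0, 94.0], [516.0, 176.0, 98.0], [514.0, 188.0, 82.0], [427.0, -1.0, 1715.0], [508.0, 188.0, 81.0], [504.0, 193.0, 89.0], [501.0, 199.0, 89.0], [427.0, -1.0, 1715.0], [427.0, -1.0, 1715.0]]
top ball 242.38709677419354 211.74193548387098 31 [0.53421691 0.12741112 0.15478017]
scene ball 319.0925925925926 223.38888888888889 54 [0.53931689 0.13032881 0.15178748]
gauge rect ((470.98992919921875, -132.09201049804688), (262.4450378417969, 147.58026123046875), 89.99337768554688) 1.7150134183851973
handle [ 467.55206981 -218.43248825  176.740729  ] ((458.9176940917969, -116.00575256347656), (43.52482223510742, 235.1419677734375), 5.152694225311279)
table z 0.0012158405674062012
```

View pics/c1.png

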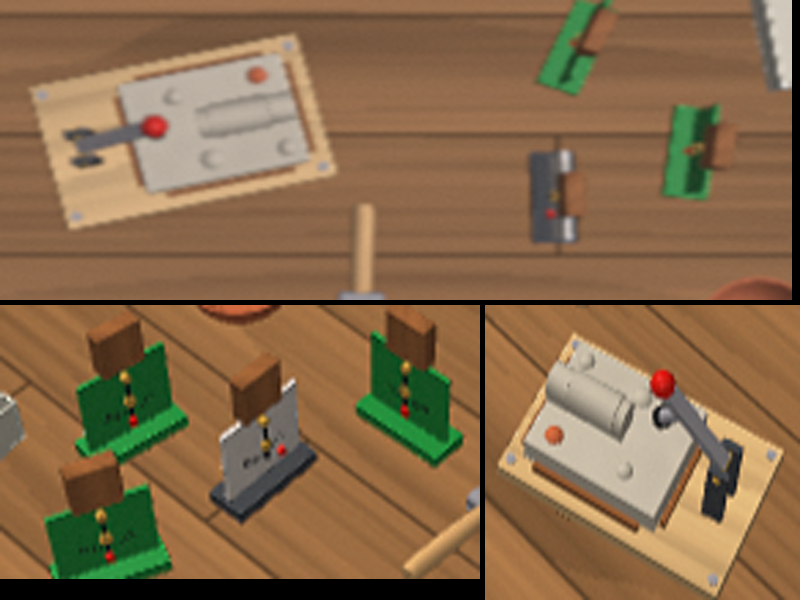

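```bash
python3 - <<'E'
from h import *
a=np.load("top0.npz"); b=np.load("scene0.npz")
Ws=[world(D["d"],D["K"],D["T"]) for D in(a,b)]; 
Q=np.vstack([w[(D["d"]>0)] for w,D in zip(Ws,(a,b))]); src=np.hstack([np.full((D["d"]>0).sum(),i) for i,D in enumerate((a,b))])
def near(c,rad): return np.hypot(Q[:,0]-c[0],Q[:,1]-c[1])<rad
for i in(0,1):
    m=near((.47,-.135),.075)&(src==i)
    for n,lo,hi in(("foot",.008,.022),("handle",.105,.16),("handletop",.143,.16)):
        p=Q[m&(Q[:,2]>lo)&(Q[:,2]<hi)]; 
        if len(p)>5: print(i,n,len(p),p.mean(0).round(4),cv2.minAreaRect((p[:,:2]*1000).astype(np.float32)))
th=np.radians(13.75); ex=np.array([np.cos(th),np.sin(th)]); ey=np.array([-ex[1],ex[0]]); c=np.array([.5475,.0823])
for i in(0,1):
    m=near(c,.1)&(src==i)&(Q[:,2]>.068)&(Q[:,2]<.095); p=Q[m]; u=(p[:,:2]-c)@ex; v=(p[:,:2]-c)@ey
    k=(v<.0)&(abs(u)<.03); print(i,"ridge u vs v",np.polyfit(v[k],u[k],1),"v range",v[k].min(),v[k].max(),"ztop",np.percentile(p[k][:,2],90))
    m=near(c,.11)&(src==i)&(Q[:,2]>.041)&(Q[:,2]<.049); print("block",cv2.minAreaRect((Q[m][:,:2]*1000).astype(np.float32)))
# board rect
im=a["im"]; hsv=cv2.cvtColor(im,cv2.COLOR_BGR2HSV); m=(abs(Ws[0][...,2]-.018)<.008); m[:175]=0;m[255:]=0;m[:,:200]=0;m[:,300:]=0
n,l,st,_=cv2.connectedComponentsWithStats(m.astype(np.uint8)); k=1+st[1:,4].argmax(); print("board",cv2.minAreaRect((Ws[0][l==k][:,:2]*1000).astype(np.float32)))
E
```

```text
0 foot 91 [ 0.4705 -0.1527  0.0115] ((469.1951904296875, -133.949462890625), (147.69761657714844, 133.13217163085938), 56.363525390625)
1 foot 44 [ 0.4746 -0.2022  0.0131] ((483.5119934082031, -189.11190795898438), (76.23039245605469, 46.64668273925781), 49.722679138183594)
0 ridge u vs v [-0.02279974 -0.00150314] v range -0.07292264444443979 -0.00010789552283407909 ztop 0.08532296052862742
block ((547.4794311523438, 82.31793975830078), (119.84225463867188, 153.18017578125), 13.895902633666992)
1 ridge u vs v [0.02653072 0.00562409] v range -0.07397401489921836 -0.0003982272624598815 ztop 0.08252779962154784
block ((547.9373779296875, 84.84148406982422), (123.60867309570312, 150.84671020507812), 14.12198543548584)
board ((539.4115600585938, 112.6081314086914), (163.0412139892578, 256.0169677734375), 13.711997985839844)
```

```bash
python3 - <<'E'
from h import *
for nm in("top","scene"):
    D=np.load(nm+"0.npz"); w=world(D["d"],D["K"],D["T"]); Q=w[D["d"]>0]
    m=np.hypot(Q[:,0]-.47,Q[:,1]+.215)<.065
    for n,lo,hi in(("foot",.010,.022),("dial",.03,.095),("handle",.11,.143),("handletop",.143,.16)):
        p=Q[m&(Q[:,2]>lo)&(Q[:,2]<hi)]
        if len(p)>5: print(nm,n,len(p),p.mean(0).round(4),cv2.minAreaRect((p[:,:2]*1000).astype(np.float32)))
E
```

```text
top foot 190 [ 0.469  -0.2159  0.0156] ((466.9059143066406, -223.47348022460938), (76.10177612304688, 116.52259826660156), 65.41651916503906)
top dial 69 [ 0.4666 -0.221   0.0589] ((468.3249206542969, -219.1906280517578), (90.05425262451172, 7.29866886138916), 1.1848167181015015)
top handle 23 [ 0.469  -0.2159  0.1298] ((469.49774169921875, -215.86351013183594), (6.728425979614258, 42.50068664550781), 81.58782958984375)
top handletop 90 [ 0.4675 -0.2238  0.1512] ((468.5436706542969, -224.170654296875), (18.365856170654297, 42.22721481323242), 89.53996276855469)
scene foot 201 [ 0.4741 -0.2146  0.0149] ((469.368408203125, -215.7286376953125), (42.467071533203125, 102.55103302001953), 83.10011291503906)
scene dial 324 [ 0.4702 -0.2206  0.0629] ((467.9991455078125, -219.2243194580078), (15.497154235839844, 95.821533203125), 89.94061279296875)
scene handle 117 [ 0.4743 -0.2166  0.1269] ((469.8255615234375, -221.90029907226562), (49.25030517578125, 20.77149772644043), 1.612546443939209)
scene handletop 83 [ 0.4697 -0.2211  0.149 ] ((469.5467529296875, -222.80982971191406), (21.434831619262695, 48.1019287109375), 88.3448257446289)
```

Emit:
{"name": "servo_tool", "arguments": {
  "targets": [0,0.1,0.2,0.1,0.2,0,0.2,0.4,0.1,0.4,0,0.3,0.6,0.1,0.6,0,0.4,0.8,0.1,0.8,0,0.4,1,0.1,1,0,0.4,1,0.1,1,0,0.4,1,0.1,1,0,0.4,1,0.1,1,0,0.4,1,0.1,1,0,0.4,1,0.1,1]
}}

```text
time_s: 1.1
tcp_pos: [0.4435, -0.1098, 0.2704]
eef_rot: [[0.602, 0.799, -0.0], [0.799, -0.602, 0.0], [-0.0, -0.0, -1.0]]
contact_force: [0.4, -0.6, 0.1]
grip_width: 0.0
finger_force: 0.0
```

Emit:
{"name": "servo_tool", "arguments": {
  "targets": [0,0.03,0.08,0,-0.25,0,0.06,0.16,0,-0.5,0,0.09,0.24,0,-0.75,0,0.12,0.32,0,-1,0,0.154,0.392,-0.04,-1,0,0.154,0.392,-0.1,-1,0,0.154,0.392,-0.144,-1,0,0.154,0.392,-0.144,-1,0,0.154,0.392,-0.144,-1,0,0.154,0.392,-0.144,-1]
}}

```text
time_s: 2.1
tcp_pos: [0.5213, 0.0839, 0.1996]
eef_rot: [[0.911, 0.412, 0.002], [0.412, -0.911, -0.0], [0.002, 0.001, -1.0]]
contact_force: [-0.4, 0.4, -0.4]
grip_width: 0.0002
finger_force: 0.0
```

```bash
python3 - <<'E'
from h import *
s=r.read_state(); print(s["tcp_pos"],s["eef_rot"],s["contact_force"])
im,d,K,T=grab("scene"); cv2.imwrite("pics/s2.png",cv2.resize(im[180:300,230:390],(800,600)))
E
```

```text
[0.52132822 0.08386202 0.19962676] [[ 9.10961140e-01  4.12485613e-01  2.32830734e-03]
 [ 4.12486902e-01 -9.10963528e-01 -8.09204636e-05]
 [ 2.08762454e-03  1.03411168e-03 -9.99997286e-01]] [-0.44986897  0.44808756 -0.43781485]
```

View pics/s2.png

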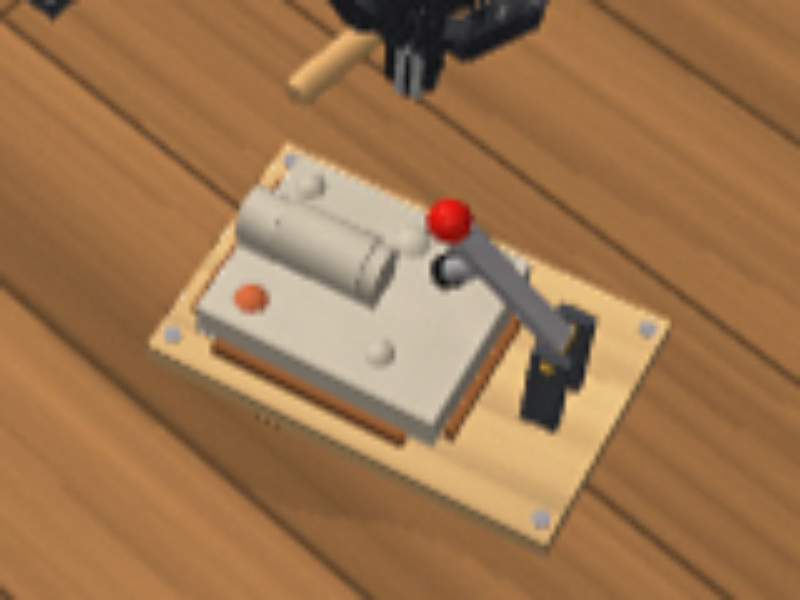

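Emit:
{"name": "servo_tool", "arguments": {
  "targets": [0,0.03,0.09,0,0,0,0.03,0.09,0,0,0,0.03,0.088,-0.03,0,0,0.032,0.078,-0.055,0,0,0.036,0.064,-0.08,0,0,0.038,0.055,-0.105,0,0,0.04,0.048,-0.13,0,0,0.041,0.044,-0.15,0,0,0.041,0.043,-0.165,0,0,0.041,0.043,-0.17,0]
}}

```text
time_s: 3.15
tcp_pos: [0.5438, 0.0958, 0.1151]
eef_rot: [[0.908, 0.419, 0.004], [0.419, -0.908, -0.017], [-0.003, 0.017, -1.0]]
contact_force: [-2.5, -33.1, 17.7]
grip_width: -0.0001
finger_force: 16.8
```

```bash
python3 - <<'E'
from h import *
s=r.read_state(); print(s["tcp_pos"],s["contact_force"])
im,d,K,T=grab("scene"); cv2.imwrite("pics/s3.png",cv2.resize(im[180:300,230:390],(800,600)))
E
```

```text
[0.54376217 0.09576249 0.11512937] [ -2.50008608 -33.05472228  17.74191317]
```

View pics/s3.png

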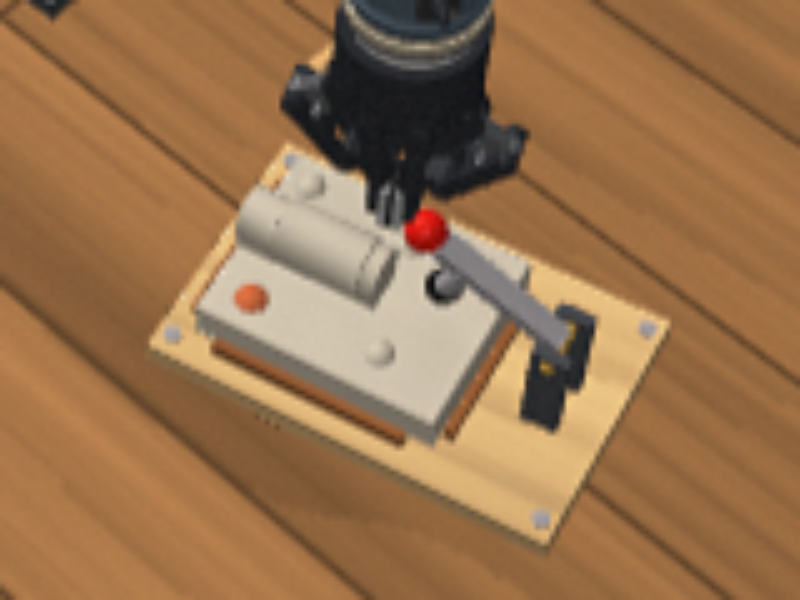

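Emit:
{"name": "servo_tool", "arguments": {
  "targets": [0,0,-0.03,0,0,0,0,-0.04,0.02,0,0,0,-0.04,0.08,0,0,0,-0.04,0.16,0,0,0,-0.04,0.16,0,0,0,-0.04,0.16,0,0,0,-0.04,0.16,0,0,0,-0.04,0.16,0,0,0,-0.04,0.16,0,0,0,-0.04,0.16,0]
}}

```text
time_s: 4.2
tcp_pos: [0.5405, 0.0858, 0.1926]
eef_rot: [[0.911, 0.413, -0.002], [0.413, -0.911, 0.0], [-0.002, -0.001, -1.0]]
contact_force: [-0.2, 0.1, -0.5]
grip_width: 0.0004
finger_force: 0.0
```

```bash
cat > ball.py <<'E'
from h import *
def ball():
    im,d,K,T=grab("scene"); i=im.astype(int); m=np.zeros(d.shape,bool); m[205:260,295:340]=1
    m&=(i[...,2]>130)&(i[...,1]<70)&(i[...,0]<70)&(d>0)
    w=world(d,K,T)[m]; p=np.median(w,0); print("ball px",m.sum()); return p+0.009*(p-T[:3,3])/np.linalg.norm(p-T[:3,3]), im
E
python3 - <<'E'
from ball import *
s=r.read_state(); print(s["tcp_pos"],s["contact_force"]); b,im=ball(); print(b)
h=np.array([.5191,.1979,.082]); e=b-h; print(np.linalg.norm(e),np.arctan2(e[2],np.hypot(*e[:2])))
E
```

```text
[0.54046786 0.08576652 0.19262088] [-0.21815482  0.08440592 -0.45614408]
ball px 52
[0.53909081 0.11457096 0.12416513]
0.09550528355079135 0.45726441802628326
```

Emit:
{"name": "servo_tool", "arguments": {
  "targets": [0,-0.008,0.05,0,0,0,-0.008,0.083,0,0,0,-0.008,0.083,-0.03,0,0,-0.008,0.08,-0.06,0,0,-0.006,0.077,-0.085,0,0,-0.005,0.074,-0.105,0,0,-0.004,0.071,-0.125,0,0,-0.004,0.068,-0.145,0,0,-0.004,0.066,-0.155,0,0,-0.004,0.066,-0.16,0]
}}

```text
time_s: 5.25
tcp_pos: [0.5389, 0.1184, 0.113]
eef_rot: [[0.911, 0.413, -0.0], [0.413, -0.911, -0.0], [-0.0, -0.0, -1.0]]
contact_force: [0.0, -0.3, 0.4]
grip_width: -0.0003
finger_force: 0.5
```

```bash
python3 - <<'E'
from ball import *
s=r.read_state(); print(s["tcp_pos"],s["contact_force"]); b,im=ball(); print(b)
h=np.array([.5191,.1979,.082]); e=b-h; print(np.linalg.norm(e),np.arctan2(e[2],np.hypot(*e[:2])))
E
```

```text
[0.53892872 0.11838521 0.11300268] [ 0.02167507 -0.27441823  0.42732847]
ball px 26
[0.54408347 0.10936855 0.10799771]
0.09559221530507372 0.27543409241323763
```

Emit:
{"name": "servo_tool", "arguments": {
  "targets": [0,0,0,-0.006,0,0,0,0,-0.01,0,0,0,0,-0.014,0,0,0,0,-0.018,0,0,0,0,-0.02,0,0,0,0,-0.02,0,0,0,0,-0.02,0,0,0,0,-0.02,0,0,0,0,-0.02,0,0,0,0,-0.02,0]
}}

```text
time_s: 6.3
tcp_pos: [0.5388, 0.1187, 0.1034]
eef_rot: [[0.911, 0.413, -0.0], [0.413, -0.911, 0.0], [-0.0, -0.0, -1.0]]
contact_force: [-0.4, 0.5, -0.8]
grip_width: 0.0001
finger_force: 0.1
```

```bash
python3 - <<'E'
from ball import *
im,d,K,T=grab("scene"); cv2.imwrite("pics/s4.png",cv2.resize(im[190:290,270:370],(600,600)))
E
```

```text
(no output)
```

View pics/s4.png

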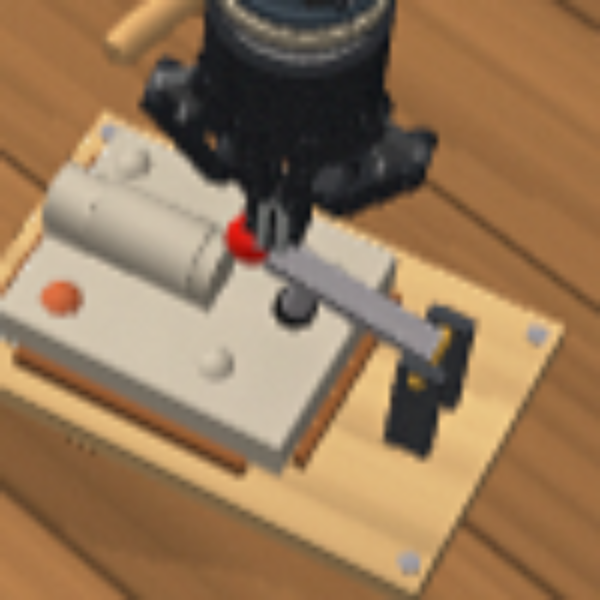

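Emit:
{"name": "servo_tool", "arguments": {
  "targets": [0,0,0,-0.004,0,0,0,0,-0.008,0,0,0,0,-0.01,0,0,0,0,-0.012,0,0,0,0,-0.014,0,0,0,0,-0.014,0,0,0,0,-0.014,0,0,0,0,-0.014,0,0,0,0,-0.014,0,0,0,0,-0.014,0]
}}

```text
time_s: 7.35
tcp_pos: [0.5388, 0.1187, 0.0964]
eef_rot: [[0.911, 0.413, -0.0], [0.413, -0.911, 0.0], [-0.0, -0.0, -1.0]]
contact_force: [-0.1, 0.1, 0.7]
grip_width: 0.0
finger_force: 0.1
```

```bash
python3 - <<'E'
from ball import *
s=r.read_state(); print(s["contact_force"]); b,im=ball(); print(b)
h=np.array([.5191,.1979,.082]); e=b-h; print(np.linalg.norm(e),np.arctan2(e[2],np.hypot(*e[:2])))
E
```

```text
[-0.07643556  0.14338014  0.7057159 ]
ball px 30
[0.54471666 0.10555332 0.09415568]
0.09660167203104651 0.1261674560532219
```

Emit:
{"name": "servo_tool", "arguments": {
  "targets": [0,0,0,0.05,0,0,0,0,0.1,0,0,0,0,0.15,0,0,0,-0.05,0.2,0,0,0,-0.1,0.2,0,0,0,-0.1,0.2,0,0,0,-0.1,0.2,0,0,0,-0.1,0.2,0,0,0,-0.1,0.2,0,0,0,-0.1,0.2,0]
}}

```text
time_s: 8.4
tcp_pos: [0.5386, 0.0694, 0.196]
eef_rot: [[0.91, 0.414, -0.001], [0.414, -0.91, 0.0], [-0.001, -0.001, -1.0]]
contact_force: [-0.1, 0.9, -0.1]
grip_width: -0.0002
finger_force: 0.0
```

```bash
python3 - <<'E'
from ball import *
s=r.read_state(); print(s["tcp_pos"],s["contact_force"]); b,im=ball(); print(b)
h=np.array([.5191,.1979,.082]); e=b-h; print(np.linalg.norm(e),np.arctan2(e[2],np.hypot(*e[:2])))
cv2.imwrite("pics/s5.png",cv2.resize(im[190:290,270:370],(600,600)))
E
```

```text
[0.53864546 0.06939773 0.19604329] [-0.08916152  0.93157307 -0.07869581]
ball px 51
[0.5410458  0.10701361 0.09557174]
0.09447828759017675 0.14414797767952406
```

View pics/s5.png

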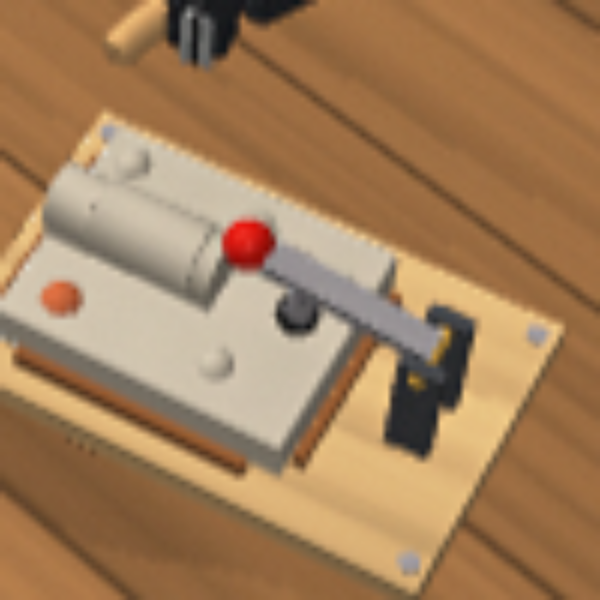

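```bash
python3 - <<'E'
from h import *
p=camera_params("scene");K=np.array(p["camera_matrix"]);T=np.array(p["T"]);Ti=np.linalg.inv(T)
def pr(P,K=K,Ti=Ti):
    c=Ti[:3,:3]@P+Ti[:3,3]; q=K@c; return (q[:2]/q[2]).round(1)
t=np.array([.5386,.0694,.196])
for dz in(0,.022,.035): print(dz,pr(t-[0,0,dz]), "crop",(pr(t-[0,0,dz])-[270,190])*6)
for L in (60,80,95):
    P=np.array([.5191+.238*L*.001*.99,.1979-.971*L*.001*.99,.082+L*.001*.143]); print(L,(pr(P)-[270,190])*6)
im,d,K2,T2=grab("top"); b=pr(np.array([.541,.107,.0956]),K2,np.linalg.inv(T2)); print(b)
i=im.astype(int); m=(i[...,2]>130)&(i[...,1]<70)&(i[...,0]<70); m[:195]=0;m[225:]=0;m[:,:225]=0;m[:,265:]=0
v,u=np.nonzero(m); print(len(u),u.mean() if len(u) else 0,v.mean() if len(u) else 0)
E
```

```text
0 [302.5 200. ] crop [195.  60.]
0.022 [302.2 204.9] crop [193.2  89.4]
0.035 [302.  207.8] crop [192.  106.8]
60 [312.  280.8]
80 [273.  258.6]
95 [244.2 241.8]
[250.4 211.1]
0 0 0
```

Emit:
{"name": "servo_tool", "arguments": {
  "targets": [0,0,0.05,0,0,0,0,0.098,0,0,0,0,0.098,-0.08,0,0,0,0.098,-0.15,0,0,0,0.098,-0.19,0,0,0,0.098,-0.205,0,0,0,0.098,-0.214,0,0,0,0.098,-0.22,0,0,0,0.098,-0.224,0,0,0,0.098,-0.226,0]
}}

```text
time_s: 9.5
tcp_pos: [0.5395, 0.1176, 0.0843]
eef_rot: [[0.911, 0.413, 0.002], [0.413, -0.911, -0.0], [0.002, 0.001, -1.0]]
contact_force: [-1.0, -0.4, 2.9]
grip_width: -0.0004
finger_force: 1.4
```

```bash
python3 - <<'E'
from ball import *
s=r.read_state(); print(s["tcp_pos"],s["contact_force"]); b,im=ball(); print(b)
h=np.array([.5191,.1979,.082]); e=b-h; print(np.linalg.norm(e),np.arctan2(e[2],np.hypot(*e[:2])))
E
```

```text
[0.53949016 0.11764599 0.08433873] [-1.03633382 -0.40876603  2.93936464]
ball px 27
[0.54557267 0.10424602 0.08290037]
0.09732769697943558 0.009251021410927374
```

Emit:
{"name": "servo_tool", "arguments": {
  "targets": [0,0,0,-0.004,0,0,0,0,-0.006,0,0,0,0,-0.006,0,0,0,0,-0.006,0,0,0,0,0.05,0,0,0,-0.03,0.15,0,0,0,-0.08,0.25,0,0.5,0,-0.16,0.25,0,1,0,-0.2,0.25,0,1,0,-0.2,0.25,0]
}}

```text
time_s: 10.55
tcp_pos: [0.54, 0.015, 0.2097]
eef_rot: [[0.912, 0.41, 0.004], [0.41, -0.912, -0.001], [0.003, 0.003, -1.0]]
contact_force: [-0.7, 0.4, -0.1]
grip_width: 0.043
finger_force: 0.0
```

```bash
python3 - <<'E'
from ball import *
s=r.read_state(); print(s["tcp_pos"],s["contact_force"]); b,im=ball(); print(b)
h=np.array([.5191,.1979,.082]); e=b-h; print(np.linalg.norm(e),np.arctan2(e[2],np.hypot(*e[:2])))
cv2.imwrite("pics/s6a.png",cv2.resize(im[100:260,220:420],(800,600)))
im,d,K,T=grab("wrist"); print(K,T.round(3)); cv2.imwrite("pics/w6.png",im)
E
```

```text
[0.53998006 0.01501822 0.20965112] [-0.65830465  0.44940233 -0.07071617]
ball px 48
[0.54156893 0.10604928 0.08296474]
0.09456393710707475 0.010202123851413827
[[325.1922621    0.         281.43036699]
 [  0.         325.1922621  213.68005911]
 [  0.           0.           1.        ]] [[ 0.41  -0.875 -0.257  0.603]
 [-0.912 -0.393 -0.117  0.046]
 [ 0.001  0.282 -0.959  0.359]
 [ 0.     0.     0.     1.   ]]
```

View pics/w6.png

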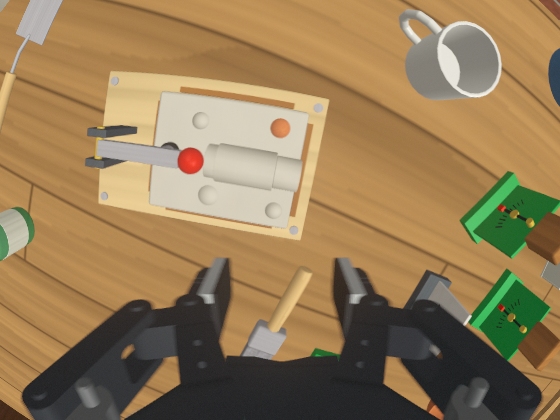

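Emit:
{"name": "servo_tool", "arguments": {
  "targets": [1,-0.03,-0.08,0,-0.2,1,-0.06,-0.16,0,-0.4,1,-0.08,-0.24,0,-0.6,1,-0.1,-0.32,0,-0.845,1,-0.12,-0.4,0,-0.845,1,-0.142,-0.475,0,-0.845,1,-0.142,-0.475,0,-0.845,1,-0.142,-0.475,0,-0.845,1,-0.142,-0.475,0,-0.845,1,-0.142,-0.475,0,-0.845]
}}

```text
time_s: 11.65
tcp_pos: [0.4682, -0.218, 0.2083]
eef_rot: [[1.0, 0.006, -0.001], [0.006, -1.0, 0.001], [-0.001, -0.001, -1.0]]
contact_force: [0.1, 0.8, 0.1]
grip_width: 0.0856
finger_force: 0.0
```

```bash
python3 - <<'E'
from h import *
s=r.read_state(); print(s["tcp_pos"],s["eef_rot"].round(3) if hasattr(s["eef_rot"],"round") else s["eef_rot"],s["grip_width"])
im,d,K,T=grab("scene"); W=world(d,K,T); i=im.astype(int)
k=(d>0)&(np.hypot(W[...,0]-.469,W[...,1]+.222)<.06)&(W[...,2]>.105)&(W[...,2]<.16)&(i[...,2]>i[...,0]+25)
p=W[k]; print("handle",len(p),p.mean(0),cv2.minAreaRect((p[:,:2]*1000).astype(np.float32)),p[:,2].max())
# fingers: lowest points near TCP
t=np.array(s["tcp_pos"]); k=(d>0)&(np.hypot(W[...,0]-t[0],W[...,1]-t[1])<.075)&(W[...,2]>.165); print("lowest finger pts",np.sort(W[k][:,2])[:15].round(3))
im,d,K,T=grab("wrist"); cv2.imwrite("pics/w7.png",im)
E
```

```text
[ 0.4681585 -0.2179569  0.2082645] [[ 1.     0.006 -0.001]
 [ 0.006 -1.     0.001]
 [-0.001 -0.001 -1.   ]] 0.08561866452321598
handle 216 [ 0.47263982 -0.21804387  0.1347083 ] ((469.95526123046875, -221.2099151611328), (22.388017654418945, 48.85625457763672), 87.98653411865234) 0.15679872375916415
lowest finger pts [0.231 0.231 0.232 0.232 0.232 0.232 0.233 0.233 0.233 0.233 0.234 0.234
 0.234 0.235 0.236]
```

View pics/w7.png

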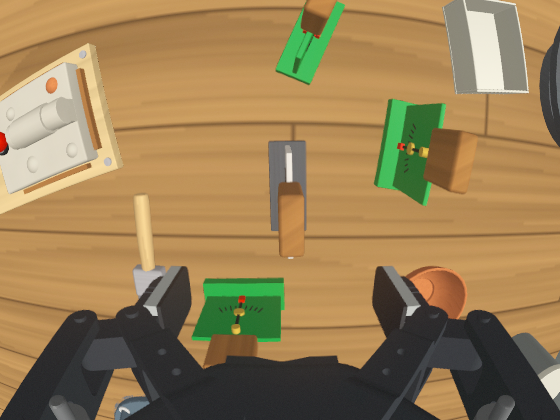

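Emit:
{"name": "servo_tool", "arguments": {
  "targets": [1,0.002,-0.007,-0.06,0,1,0.002,-0.007,-0.12,0,1,0.002,-0.007,-0.17,0,1,0.002,-0.007,-0.193,0,1,0.002,-0.007,-0.193,0,0,0.002,-0.007,-0.193,0,0,0.002,-0.007,-0.193,0,0,0.002,-0.007,-0.193,0,0,0.002,-0.007,-0.193,0,0,0.002,-0.007,-0.193,0],
  "newtons": 20
}}

```text
time_s: 12.75
tcp_pos: [0.4693, -0.2237, 0.1126]
eef_rot: [[1.0, 0.003, 0.001], [0.003, -1.0, -0.001], [0.001, 0.001, -1.0]]
contact_force: [-0.0, 0.2, 4.4]
grip_width: 0.0178
finger_force: 21.5
```

Emit:
{"name": "servo_tool", "arguments": {
  "targets": [0,0,0,0.04,0,0,0,0,0.1,0,0,0,0,0.17,0,0,0,0,0.22,0,0,0.01,0.03,0.24,0,0,0.024,0.08,0.24,0.1,0,0.04,0.135,0.24,0.2,0,0.057,0.19,0.24,0.3,0,0.074,0.247,0.24,0.4,0,0.091,0.305,0.24,0.475]
}}

```text
time_s: 13.75
tcp_pos: [0.5133, -0.0682, 0.2304]
eef_rot: [[0.971, 0.24, -0.003], [0.24, -0.971, 0.002], [-0.003, -0.003, -1.0]]
contact_force: [0.7, -0.1, -3.3]
grip_width: 0.0177
finger_force: 20.4
```

Emit:
{"name": "servo_tool", "arguments": {
  "targets": [0,0.017,0.057,0,0,0,0.033,0.113,0,0,0,0.05,0.17,0,0,0,0.064,0.215,0,0,0,0.073,0.245,0,0,0,0.077,0.26,0,0,0,0.077,0.26,0,0,0,0.077,0.26,0,0,0,0.077,0.26,0,0,0,0.077,0.26,0,0]
}}

```text
time_s: 14.75
tcp_pos: [0.5528, 0.0582, 0.232]
eef_rot: [[0.972, 0.237, -0.0], [0.237, -0.972, -0.0], [-0.0, 0.0, -1.0]]
contact_force: [0.4, 0.6, -3.6]
grip_width: 0.0176
finger_force: 20.4
```

```bash
cat > g.py <<'E'
from h import *
# gauge seen by scene: dial plate (white) & foot (dark); report in block coordinates around crown
th=np.radians(13.8); ex=np.array([np.cos(th),np.sin(th),0]); ey=np.array([-ex[1],ex[0],0]); ez=np.array([0,0,1.]); C=np.array([.5532,.0590,.082])
def gauge(name,tag=None):
    s=r.read_state(); t=np.array(s["tcp_pos"]); print("t",s["time_s"],"tcp loc mm",[round(float((t-C)@e)*1000,1) for e in(ex,ey,ez)],"F",np.round(s["contact_force"],1),"T",np.round(s["torque"],2),"grip",round(s["grip_width"],4),round(s["finger_force"],1))
    im,d,K,T=grab(name); W=world(d,K,T)-C; L=np.stack([W@ex,W@ey,W@ez],-1)*1000
    if tag: np.savez(tag,im=im,d=d,K=K,T=T); 
    return im,d,K,T,L
E
python3 - <<'E'
from g import *
im,d,K,T,L=gauge("scene","sc7.npz")
m=(d>0)&(abs(L[...,0])<75)&(abs(L[...,1])<40)&(L[...,2]>-5)&(L[...,2]<190)
for lo,hi in((0,20),(20,40),(40,60),(60,85),(85,110),(110,140),(140,170)):
    p=L[m&(L[...,2]>lo)&(L[...,2]<hi)]
    if len(p)>4: print(lo,len(p),"x",np.percentile(p[:,0],[2,98]).round(),"y",np.percentile(p[:,1],[2,50,98]).round(),"z",np.percentile(p[:,2],[2,98]).round())
E
```

```text
t 14.75 tcp loc mm [-0.6, -0.6, 150.0] F [ 0.4  0.6 -3.6] T [0.05 0.01 0.03] grip 0.0176 20.4
0 16 x [-6. 11.] y [-24.  20.  37.] z [0. 3.]
20 13 x [-44.  48.] y [-8. 19. 20.] z [35. 40.]
40 346 x [-48.  49.] y [-18.  10.  21.] z [41. 57.]
60 88 x [-44.  44.] y [-1.  3.  9.] z [60. 84.]
85 101 x [-44.  44.] y [-1.  3.  9.] z [ 85. 110.]
110 88 x [-22.  46.] y [-2.  3. 10.] z [111. 139.]
140 74 x [ 3. 23.] y [-15.   7.  19.] z [142. 170.]
```

Emit:
{"name": "servo_tool", "arguments": {
  "targets": [0,0,0,-0.02,0,0,0,0,-0.04,0,0,0,0,-0.058,0,0,0,0,-0.068,0,0,0,0,-0.072,0,0,0,0,-0.075,0,0,0,0,-0.077,0,0,0,0,-0.078,0,0,0,0,-0.078,0,0,0,0,-0.078,0]
}}

```text
time_s: 15.8
tcp_pos: [0.5536, 0.0593, 0.1946]
eef_rot: [[0.971, 0.239, 0.002], [0.239, -0.971, 0.0], [0.002, 0.001, -1.0]]
contact_force: [-1.2, 0.3, 6.0]
grip_width: 0.0175
finger_force: 21.8
```

```bash
python3 - <<'E'
from g import *
im,d,K,T,L=gauge("scene","sc8.npz")
m=(d>0)&(abs(L[...,0])<75)&(abs(L[...,1])<40)&(L[...,2]>-5)&(L[...,2]<190)
for lo,hi in((0,20),(20,40),(40,60),(60,85),(85,110)):
    p=L[m&(L[...,2]>lo)&(L[...,2]<hi)]
    if len(p)>4: print(lo,len(p),"x",np.percentile(p[:,0],[2,98]).round(),"y",np.percentile(p[:,1],[2,50,98]).round(),"z",np.percentile(p[:,2],[2,98]).round())
E
```

```text
t 15.8 tcp loc mm [0.5, 0.2, 112.6] F [-1.2  0.3  6. ] T [ 0.13  0.51 -0.  ] grip 0.0175 21.8
0 331 x [-49.  49.] y [-17.  12.  23.] z [ 1. 19.]
20 68 x [-43.  44.] y [-1.  4. 10.] z [20. 39.]
40 77 x [-41.  45.] y [ 0.  4. 10.] z [40. 60.]
60 77 x [-38.  46.] y [ 0.  4. 10.] z [61. 84.]
85 57 x [-1. 45.] y [-3.  3. 11.] z [ 86. 110.]
```

```bash
cat > tab.py <<'E'
from g import *
def cast(u,v,K,T,O,ex,ey,ez,yp):
    dr=T[:3,:3]@np.array([(u-K[0,2])/K[0,0],(v-K[1,2])/K[1,1],1]); o=T[:3,3]
    t=(yp/1000-(o-O)@ey)/(dr@ey); P=(o+t*dr-O)*1000; return np.array([P@ex,P@ez])
def proj(P,K,T):
    c=T[:3,:3].T@(P-T[:3,3]); q=K@c; return q[:2]/q[2]
def red(im,box):
    i=im.astype(float); w=np.clip(i[...,2]-np.maximum(i[...,1],i[...,0])*1.0-60,0,None); k=np.zeros(w.shape); k[box[1]:box[3],box[0]:box[2]]=1; w*=k
    v,u=np.indices(w.shape); return (w*u).sum()/w.sum(),(w*v).sum()/w.sum(),(w>0).sum(),w.max()
E
python3 - <<'E'
from tab import *
for f,O,th in(("scene0.npz",np.array([.469,-.2225,0]),0.01),("sc7.npz",C+[0,0,.0374],.239),("sc8.npz",C,.239)):
    D=np.load(f); im,K,T=D["im"],D["K"],D["T"]; a=np.array([np.cos(th),np.sin(th),0]); b=np.array([-a[1],a[0],0])
    h=proj(O+.004*b+.088*ez,K,T); q=proj(O+.004*b+.036*ez-.015*a,K,T); print(f,"axis px",h.round(1),"exp tab px",q.round(1))
    bx=[int(q[0])-7,int(q[1])-7,int(q[0])+9,int(q[1])+8]; u,v,n,mx=red(im,bx); 
    print(" red",round(u,2),round(v,2),n,mx)
    for yp in(3,5):
        x,z=cast(u,v,K,T,O,a,b,ez,yp); print("  plane",yp,"tab x,z",x.round(1),z.round(1),"ang",np.arctan2(-x,88-z).round(3),"R",np.hypot(x,88-z).round(1))
D=np.load("sc8.npz"); 
D0=np.load("scene0.npz"); c=[cv2.resize(D0["im"][138:188,225:271],(396,430),interpolation=cv2.INTER_CUBIC)]
h=proj(C+.06*ez,D["K"],D["T"]).astype(int); c.append(cv2.resize(D["im"][h[1]-25:h[1]+25,h[0]-23:h[0]+23],(396,430),interpolation=cv2.INTER_CUBIC)); print(h)
cv2.imwrite("pics/tab.png",np.hstack(c))
E
```

```text
scene0.npz axis px [245.9 153.7] exp tab px [250.3 162.2]
 red 251.43 161.71 6 137.0
  plane 3 tab x,z -20.9 32.2 ang 0.359 R 59.6
  plane 5 tab x,z -19.1 35.4 ang 0.349 R 56.0
sc7.npz axis px [297.1 199. ] exp tab px [299.4 206.7]
 red 301.28 205.82 8 143.0
  plane 3 tab x,z -28.3 22.8 ang 0.41 R 71.1
  plane 5 tab x,z -24.2 29.3 ang 0.391 R 63.5
sc8.npz axis px [296.7 207.5] exp tab px [298.9 214.7]
 red 300.97 214.06 7 148.0
  plane 3 tab x,z -29.5 19.9 ang 0.408 R 74.2
  plane 5 tab x,z -25.3 26.6 ang 0.391 R 66.4
[295 213]
```

```bash
python3 - <<'E'
from tab import *
D=np.load("top0.npz"); im,K,T=D["im"],D["K"],D["T"]; th=.01; O=np.array([.469,-.2225,0]); a=np.array([np.cos(th),np.sin(th),0]); b=np.array([-a[1],a[0],0])
q=proj(O+.004*b+.036*ez-.018*a,K,T); u,v,n,mx=red(im,[int(q[0])-6,int(q[1])-6,int(q[0])+7,int(q[1])+7]); print(q,u,v,n,mx)
for yp in(3,5): print(cast(u,v,K,T,O,a,b,ez,yp))
# gauge x centre in top image: foot + dial extents in x at known heights
W=world(D["d"],D["K"],D["T"]); k=(D["d"]>0)&(np.hypot(W[...,0]-.469,W[...,1]+.222)<.07)
for lo,hi in((.008,.025),(.03,.1),(.143,.16)):
    p=W[k&(W[...,2]>lo)&(W[...,2]<hi)&(abs(W[...,1]+.22)<.03)]; print(lo,p[:,0].min(),p[:,0].max(),(p[:,0].min()+p[:,0].max())/2)
E
```

```text
[352.45241053 240.4108172 ] 352.49032258064517 240.69032258064516 6 47.0
[-18.8135554   29.11514847]
[-19.0078864   44.50812751]
0.008 0.4102753708854657 0.5314473236934374 0.4708613472894515
0.03 0.4233648504594069 0.5135423264393318 0.46845358844936935
0.143 0.44746668751002266 0.4897128620593847 0.46858977478470365
```

Emit:
{"name": "servo_tool", "arguments": {
  "targets": [0,0,0,0,0,0,0,0,0,0,0,0,0,0,0,0,-0.008,-0.002,0,0,0,-0.016,-0.004,-0.001,0,0,-0.024,-0.006,-0.001,0,0,-0.032,-0.008,-0.002,0,0,-0.038,-0.009,-0.003,0,0,-0.042,-0.01,-0.003,0,0,-0.042,-0.01,-0.003,0]
}}

```text
time_s: 16.85
tcp_pos: [0.5328, 0.0541, 0.1925]
eef_rot: [[0.971, 0.238, 0.003], [0.238, -0.971, -0.0], [0.003, 0.001, -1.0]]
contact_force: [-0.6, 0.7, 6.6]
grip_width: 0.0174
finger_force: 22.4
```

```bash
cat > lean.py <<'E'
from tab import *
def lean(tag):
    im,d,K,T,L=gauge("scene",tag)
    m=(d>0)&(abs(L[...,0])<90)&(abs(L[...,1])<30)&(L[...,2]>-30)&(L[...,2]<190); p=L[m]
    # dial face points: thin in y about the median, above the foot, below the handle
    i=im.astype(int); g=m&(i.max(-1)-i.min(-1)<30)&(i.min(-1)>110)&(L[...,2]>18)&(L[...,2]<105); q=L[g][:,[0,2]]
    print("dial rect",len(q),cv2.minAreaRect(q.astype(np.float32)))
    f=m&(i.max(-1)<110)&(i.max(-1)-i.min(-1)<30)&(L[...,2]<35); q=L[f]
    if len(q)>10: print("foot",len(q),cv2.minAreaRect(q[:,[0,2]].astype(np.float32)),"slope",np.arctan(np.polyfit(q[:,0],q[:,2],1)[0]),"xmid",(np.percentile(q[:,0],1)+np.percentile(q[:,0],99))/2,"yz",q[:,1].mean(),q[:,2].mean())
E
python3 -c "
from lean import *
lean('sc9.npz')"
```

```text
t 16.85 tcp loc mm [-21.0, 0.1, 110.5] F [-0.6  0.7  6.6] T [ 0.29 -0.17  0.01] grip 0.0174 22.4
dial rect 42 ((33.54747009277344, 66.96617889404297), (20.83757781982422, 88.15433502197266), 21.028667449951172)
foot 326 ((-3.4527130126953125, 7.4002532958984375), (47.174617767333984, 103.45923614501953), 84.65938568115234) slope 0.088983708802006 xmid -1.799322173992234 yz 8.612165099202214 15.003704335202176
```

Emit:
{"name": "servo_tool", "arguments": {
  "targets": [0,-0.007,-0.002,-0.001,0,0,-0.014,-0.004,-0.003,0,0,-0.021,-0.005,-0.004,0,0,-0.028,-0.007,-0.006,0,0,-0.034,-0.009,-0.008,0,0,-0.038,-0.01,-0.009,0,0,-0.038,-0.01,-0.009,0,0,-0.038,-0.01,-0.009,0,0,-0.038,-0.01,-0.009,0,0,-0.038,-0.01,-0.009,0]
}}

```text
time_s: 17.9
tcp_pos: [0.513, 0.0491, 0.1877]
eef_rot: [[0.971, 0.239, 0.001], [0.239, -0.971, -0.0], [0.001, 0.0, -1.0]]
contact_force: [-1.3, 0.2, 6.9]
grip_width: 0.0177
finger_force: 23.4
```

```bash
python3 - <<'E'
from lean import *
lean('sc10.npz')
D=np.load('sc10.npz'); im,d,K,T=D["im"],D["d"],D["K"],D["T"]
h=proj(C-.025*ex+.065*ez,K,T).astype(int); print(h)
c=im[h[1]-28:h[1]+28,h[0]-28:h[0]+28]; A=cv2.resize(c,(560,560),interpolation=cv2.INTER_CUBIC)
cv2.imwrite("pics/final_a.png",A)
# red centroid in region; expected
u,v,n,mx=red(im,[h[0]-20,h[1]-15,h[0]+25,h[1]+28]); print("red",u,v,n,mx)
for t in(.3,.35,.4):  # project model tab/needle at plane y=+5, lean t
  fm=C; zz=-np.sin(t)*ex+np.cos(t)*ez; ax=fm+.088*zz+.005*ey; print(t,"axis",proj(ax,K,T).round(2),"needle tip",proj(ax-.050*ez,K,T).round(2),"r54",proj(ax-.054*ez,K,T).round(2))
E
```

```text
t 17.9 tcp loc mm [-41.4, 0.0, 105.7] F [-1.3  0.2  6.9] T [ 0.34 -0.03  0.02] grip 0.0177 23.4
dial rect 43 ((16.946605682373047, 65.216796875), (26.784059524536133, 87.3904037475586), 14.424992561340332)
foot 313 ((-4.875709533691406, 3.947174072265625), (60.0509033203125, 100.43263244628906), 89.05953979492188) slope 0.21232288754275672 xmid -3.9150695904063006 yz 8.081272705572998 16.547185698098353
[299 205]
red 309.3907322654462 228.91046910755148 36 154.0
0.3 axis [301.83 201.5 ] needle tip [301.17 212.32] r54 [301.12 213.15]
0.35 axis [302.57 200.7 ] needle tip [301.89 211.51] r54 [301.84 212.35]
0.4 axis [303.29 199.96] needle tip [302.59 210.77] r54 [302.54 211.61]
```

View pics/final_a.png

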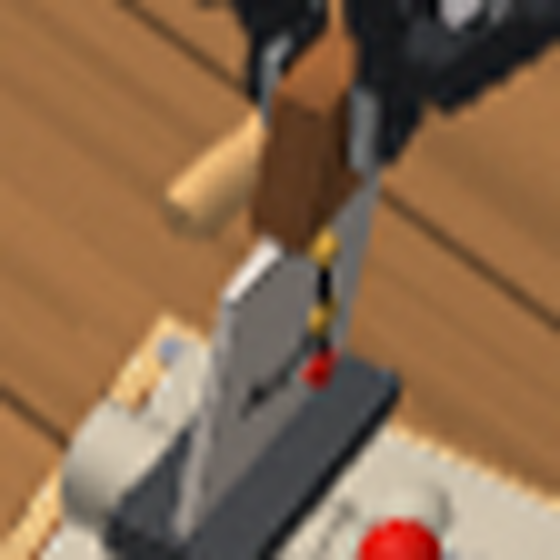

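```bash
python3 - <<'E'
from lean import *
D=np.load('sc10.npz'); im,K,T=D["im"],D["K"],D["T"]; i=im.astype(float)
u,v,n,mx=red(im,[299,208,308,218]); print("red",u,v,n,mx)
def cen(w,b):
    k=np.zeros(w.shape);k[b[1]:b[3],b[0]:b[2]]=1;w=w*k;V,U=np.indices(w.shape);return (w*U).sum()/w.sum(),(w*V).sum()/w.sum(),(w>0).sum()
gold=np.clip(np.minimum(i[...,2],i[...,1])-i[...,0]-40,0,None)
print("hub",cen(gold,[300,199,307,204]),"bob",cen(gold,[299,206,306,211]))
p=C-.03*ex+.04*ez
print("px per mm ex",(proj(p+.01*ex,K,T)-proj(p,K,T))/10,"ez",(proj(p+.01*ez,K,T)-proj(p,K,T))/10)
E
```

```text
red 302.3163538873995 213.40750670241286 8 92.0
hub (np.float64(302.9059829059829), np.float64(201.22649572649573), np.int64(7)) bob (np.float64(302.2604166666667), np.float64(208.375), np.int64(4))
px per mm ex [-0.17830359  0.2646586 ] ez [ 0.01229086 -0.2131385 ]
```

Emit:
{"name": "servo_tool", "arguments": {
  "targets": [0,0,0,0,0,0,0,0,0,0,0,0,0,0,0,0,0,0,0,0,0,0,0,0,0,0,0,0,0,0,0,0,0,0,0,0,0,0,0,0,0,0,0,0,0,0,0,0,0,0]
}}

```text
time_s: 18.95
tcp_pos: [0.513, 0.0491, 0.1877]
eef_rot: [[0.971, 0.239, 0.001], [0.239, -0.971, -0.0], [0.001, 0.0, -1.0]]
contact_force: [-1.3, 1.8, 7.0]
grip_width: 0.0176
finger_force: 23.4
```

Emit:
{"name": "servo_tool", "arguments": {
  "targets": [0,0,0,0,0,0,0,0,0,0,0,0,0,0,0,0,0,0,0,0,0,0,0,0,0,0,0,0,0,0,0,0,0,0,0,0,0,0,0,0,0,0,0,0,0,0,0,0,0,0]
}}

```text
time_s: 19.95
tcp_pos: [0.513, 0.0491, 0.1877]
eef_rot: [[0.971, 0.239, 0.001], [0.239, -0.971, -0.0], [0.001, 0.0, -1.0]]
contact_force: [-0.6, 0.9, 7.9]
grip_width: 0.0178
finger_force: 23.4
```

```bash
python3 - <<'E'
from ball import *
from lean import *
b,im=ball(); h=np.array([.5191,.1979,.082]); e=b-h; print("clamp",np.arctan2(e[2],np.hypot(*e[:2])))
lean('sc11.npz'); im=np.load('sc11.npz')["im"]; i=im.astype(float)
print("red",red(im,[299,208,308,218]))
gold=np.clip(np.minimum(i[...,2],i[...,1])-i[...,0]-40,0,None)
for bx in([300,199,307,204],[299,206,306,211]):
    w=np.zeros(gold.shape);w[bx[1]:bx[3],bx[0]:bx[2]]=gold[bx[1]:bx[3],bx[0]:bx[2]];V,U=np.indices(w.shape);print((w*U).sum()/w.sum(),(w*V).sum()/w.sum())
dk=np.clip(90-i.max(-1),0,None); print(np.round(dk[203:213,299:306]))
E
```

```text
ball px 54
clamp 0.02385060985434668
t 20.0 tcp loc mm [-41.4, 0.0, 105.7] F [-1.5  0.7  6.8] T [ 0.33 -0.05  0.03] grip 0.0177 23.4
dial rect 43 ((16.140907287597656, 64.198486328125), (27.669469833374023, 88.6290512084961), 17.083580017089844)
foot 315 ((-5.0799407958984375, 6.769077301025391), (53.4071044921875, 101.24464416503906), 89.1802749633789) slope 0.21849196298425463 xmid -4.289450770889864 yz 7.965151985524681 16.747764747863183
red (np.float64(302.3085106382979), np.float64(213.40159574468086), np.int64(8), np.float64(92.0))
302.925 201.23333333333332
302.26732673267327 208.37623762376236
[[ 0.  0.  0.  0.  0.  0.  0.]
 [ 0.  0.  0.  0. 76.  0.  0.]
 [ 0.  0.  0.  2. 79.  0.  0.]
 [ 0.  0.  0.  3. 81.  0.  0.]
 [ 0.  0.  0.  0. 17.  0.  0.]
 [ 0.  0.  0.  0.  0.  0.  0.]
 [ 0.  0.  0.  0.  0.  0.  0.]
 [ 0.  0. 13.  9. 21.  0.  0.]
 [ 0.  0. 31. 30. 53.  0.  0.]
 [ 0. 11. 16.  0.  0.  0.  0.]]
```

```bash
python3 - <<'E'
from lean import *
for f in("sc7","sc8","sc9","sc10","sc11"):
    D=np.load(f+".npz"); im,d,K,T=D["im"],D["d"],D["K"],D["T"]; i=im.astype(float); t0={"sc7":0,"sc8":0,"sc9":.19}.get(f,.35); O=C+([0,0,.0374] if f=="sc7" else [0,0,0])
    zz=-np.sin(t0)*ex+np.cos(t0)*ez; xx=np.cos(t0)*ex+np.sin(t0)*ez
    P=[]
    for s in np.arange(.028,.085,.003):
        u,v=proj(O+.046*xx+s*zz,K,T); vi=int(round(v)); us=np.arange(int(u)-5,int(u)+6); row=i[vi,us]; w=np.clip(row.min(-1)-170,0,None)
        if w.sum()>10: P.append(cast((w*us).sum()/w.sum(),vi,K,T,O,ex,ey,ez,0))
    P=np.unique(np.array(P).round(2),axis=0); c=np.polyfit(P[:,1],P[:,0],1); c2=cv2.fitLine(P.astype(np.float32),cv2.DIST_HUBER,0,.01,.01).ravel(); print(f,len(P),"lean",round(float(np.arctan(-c2[0]/c2[1])),3),np.arctan(-c[0]).round(3),"resid",np.std(P[:,0]-np.polyval(c,P[:,1])).round(2))
E
```

```text
sc7 2 lean 0.071 0.071 resid 0.0
sc8 4 lean -0.406 -0.405 resid 0.72
sc9 6 lean 1.058 0.803 resid 5.9
sc10 8 lean 1.376 0.606 resid 11.32
sc11 8 lean 1.365 0.633 resid 11.18
```

```bash
python3 - <<'E'
from lean import *
for f in("sc7","sc8","sc9","sc11"):
    D=np.load(f+".npz"); W=world(D["d"],D["K"],D["T"])-C; L=np.stack([W@ex,W@ey,W@ez],-1)*1000; i=D["im"].astype(int)
    z0=37 if f=="sc7" else 0
    m=(D["d"]>0)&(i.max(-1)<115)&(i.max(-1)-i.min(-1)<30)&(abs(L[...,0])<55)&(L[...,2]>z0-20)&(L[...,2]<z0+40)
    for n,k in(("top",(L[...,1]>7)&(L[...,1]<17)),("side",(L[...,1]>18.5)&(L[...,1]<25))):
        p=L[m&k]; 
        if len(p)>8: c=np.linalg.lstsq(np.c_[p[:,0],p[:,1],np.ones(len(p))],p[:,2],rcond=None)[0]; print(f,n,len(p),"lean",np.arctan(c[0]).round(3),"z@0",(c[2]+c[1]*12).round(1))
im,d,K,T=grab("wrist"); v,u=np.indices(d.shape); a=u-K[0,2]; b=v-K[1,2]; rr=np.hypot(a,b)+1e-9; t=np.tan(rr/K[0,0])/rr
P=np.stack([a*t*d,b*t*d,d],-1)@T[:3,:3].T+T[:3,3]-C; L=np.stack([P@ex,P@ey,P@ez],-1)*1000
np.savez("w11.npz",im=im,d=d,L=L); i=im.astype(int)
m=(d>0)&(i.max(-1)<125)&(i.max(-1)-i.min(-1)<30)&(L[...,0]>-10)&(L[...,0]<60)&(abs(L[...,1])<24)&(L[...,2]>0)&(L[...,2]<50)
p=L[m]; print("wrist foot",len(p)); 
if len(p)>20:
    for _ in range(3):
        c=np.linalg.lstsq(np.c_[p[:,:2],np.ones(len(p))],p[:,2],rcond=None)[0]; e=p[:,2]-np.c_[p[:,:2],np.ones(len(p))]@c; p=p[abs(e)<2.5*e.std()+.2]
    print("lean",np.arctan(c[0]),"roll",np.arctan(c[1]),"n",len(p),"std",e.std(),"x",p[:,0].min(),p[:,0].max(),"y",p[:,1].min(),p[:,1].max())
E
```

```text
sc7 top 124 lean -0.028 z@0 51.7
sc7 side 59 lean -0.019 z@0 41.3
sc8 top 120 lean -0.029 z@0 14.3
sc8 side 76 lean -0.037 z@0 22.5
sc9 top 117 lean 0.099 z@0 14.3
sc9 side 74 lean 0.117 z@0 26.0
sc11 top 103 lean 0.261 z@0 15.0
sc11 side 70 lean 0.263 z@0 19.6
wrist foot 3192
lean 0.2781532260767517 roll 0.0007092914309330074 n 2994 std 0.7064111738512591 x -9.993923085231838 40.30479719779375 y -18.87921544555115 20.554085421653685
```

```bash
python3 - <<'E'
from lean import *
from scipy.optimize import least_squares
obs=[]
for f,O,yaw,le in(("scene0",np.array([.469,-.2225,0]),.01,0),("sc7",C+[0,0,.0374],.239,0),("sc8",C,.239,0),("sc9",C,.239,.135),("sc11",C-.003*ex,.239,.283)):
    D=np.load(f+".npz"); im,K,T=D["im"],D["K"],D["T"]; i=im.astype(float); a=np.array([np.cos(yaw),np.sin(yaw),0]); b=np.array([-a[1],a[0],0])
    A=O+.088*(-np.sin(le)*a+np.cos(le)*ez)+.005*b; h=proj(A,K,T); q=proj(A-.055*(np.sin(.35-le)*a+np.cos(.35-le)*ez),K,T)
    gold=np.clip(np.minimum(i[...,2],i[...,1])-i[...,0]-40,0,None); gold[i[...,1]<110]=0
    def cen(w,c,rad):
        V,U=np.indices(w.shape); w=w*(np.hypot(U-c[0],V-c[1])<rad); return np.array([(w*U).sum()/w.sum(),(w*V).sum()/w.sum()])
    H=cen(gold,h,3.2); H=cen(gold,H,2.6); w=np.clip(i[...,2]-np.maximum(i[...,1],i[...,0])-40,0,None); R_=cen(w,q,4.5); R_=cen(w,R_,3.2)
    print(f,"hub",H.round(2),"pred",h.round(1),"red",R_.round(2),"pred",q.round(1)); obs.append((A,a,b,le,K,T,R_-H))
def res(p,o=obs):
    t,R,dy=p; return np.hstack([proj(A-R*(np.sin(t-le)*a+np.cos(t-le)*ez)+dy*b,K,T)-proj(A,K,T)-e for A,a,b,le,K,T,e in o])
s=least_squares(res,[.35,.054,0]); print("tau,R,dy",s.x,"res",s.fun.round(2))
for j in range(5): print(j,least_squares(res,[.35,.054,0],kwargs=dict(o=[x for n,x in enumerate(obs) if n!=j])).x.round(4))
E
```

```text
scene0 hub [246.05 152.97] pred [246.1 153.9] red [251.51 161.75] pred [251.4 161.6]
sc7 hub [298.58 198.38] pred [297.5 199.2] red [301.26 205.86] pred [300.4 205.7]
sc8 hub [298.41 207.29] pred [297.1 207.7] red [301.01 214.1 ] pred [299.9 213.7]
sc9 hub [300.69 204.12] pred [299.3 204.6] red [302.1  213.22] pred [300.7 213.1]
sc11 hub [303.04 201.16] pred [302.1 201. ] red [302.38 213.39] pred [302.1 211.9]
tau,R,dy [ 0.33737964  0.06148407 -0.00105154] res [-0.02 -0.24  0.08 -0.13  0.11  0.01 -0.25  0.39  0.11 -0.06]
0 [ 0.3358  0.0608 -0.001 ]
1 [ 0.341   0.0618 -0.0011]
2 [ 0.3375  0.0614 -0.001 ]
3 [ 0.3361  0.0624 -0.0014]
4 [ 0.3328  0.0601 -0.0006]
```

Emit:
{"name": "servo_tool", "arguments": {
  "targets": [0,-0.003,-0.001,-0.001,0,0,-0.006,-0.0015,-0.0015,0,0,-0.009,-0.002,-0.002,0,0,-0.0125,-0.003,-0.003,0,0,-0.0125,-0.003,-0.003,0,0,-0.0125,-0.003,-0.003,0,0,-0.0125,-0.003,-0.003,0,0,-0.0125,-0.003,-0.003,0,0,-0.0125,-0.003,-0.003,0,0,-0.0125,-0.003,-0.003,0]
}}

```text
time_s: 21.1
tcp_pos: [0.5064, 0.0476, 0.1856]
eef_rot: [[0.971, 0.239, -0.0], [0.239, -0.971, -0.0], [-0.0, 0.0, -1.0]]
contact_force: [-0.8, 0.3, 5.3]
grip_width: 0.0175
finger_force: 23.5
```

```bash
cat > wl.py <<'E'
from lean import *
im,d,K,T=grab("wrist"); v,u=np.indices(d.shape); a=u-K[0,2]; b=v-K[1,2]; rr=np.hypot(a,b)+1e-9; t=np.tan(rr/K[0,0])/rr
P=np.stack([a*t*d,b*t*d,d],-1)@T[:3,:3].T+T[:3,3]-C; L=np.stack([P@ex,P@ey,P@ez],-1)*1000; i=im.astype(int)
m=(d>0)&(i.max(-1)<125)&(i.max(-1)-i.min(-1)<30)&(L[...,0]>-10)&(L[...,0]<60)&(abs(L[...,1])<24)&(L[...,2]>0)&(L[...,2]<50)
p=L[m]
for _ in range(3):
    c=np.linalg.lstsq(np.c_[p[:,:2],np.ones(len(p))],p[:,2],rcond=None)[0]; e=p[:,2]-np.c_[p[:,:2],np.ones(len(p))]@c; p=p[abs(e)<2.5*e.std()+.2]
print("lean",np.arctan(c[0]),"n",len(p),"xmax",p[:,0].max(),"z0",c[2])
# table/board check of the wrist frame: level of the shoulders
q=L[(d>0)&(abs(L[...,2]+82)<6)&(abs(L[...,0])<250)&(abs(L[...,1])<250)]; c=np.linalg.lstsq(np.c_[q[:,:2],np.ones(len(q))],q[:,2],rcond=None)[0]; print("table slope",c,len(q))
lean("sc12.npz")
E
python3 wl.py
```

```text
lean 0.3255156503037027 n 3030 xmax 38.837297547155806 z0 16.112356217714254
table slope [-2.59484674e-04 -6.92491033e-04 -8.32196496e+01] 78417
t 21.15 tcp loc mm [-48.1, 0.1, 103.6] F [-1.5  1.3  5.4] T [ 0.25 -0.05  0.04] grip 0.0174 23.5
dial rect 48 ((17.724498748779297, 62.44038391113281), (28.388851165771484, 102.6778335571289), 27.473310470581055)
foot 308 ((-5.747470855712891, 3.4288463592529297), (101.42719268798828, 62.34101867675781), 0.3724633753299713) slope 0.2630894629342139 xmid -3.5268617194696574 yz 8.06730908936858 17.583780201342318
```

Emit:
{"name": "servo_tool", "arguments": {
  "targets": [0,-0.001,0,0,0,0,-0.002,-0.0005,-0.0005,0,0,-0.003,-0.001,-0.0005,0,0,-0.003,-0.001,-0.0005,0,0,-0.003,-0.001,-0.0005,0,0,-0.003,-0.001,-0.0005,0,0,-0.003,-0.001,-0.0005,0,0,-0.003,-0.001,-0.0005,0,0,-0.003,-0.001,-0.0005,0,0,-0.003,-0.001,-0.0005,0]
}}

```text
time_s: 22.2
tcp_pos: [0.505, 0.0471, 0.1851]
eef_rot: [[0.971, 0.239, -0.0], [0.239, -0.971, -0.0], [-0.0, 0.0, -1.0]]
contact_force: [-0.4, -0.2, 2.8]
grip_width: 0.0177
finger_force: 23.1
```

Emit:
{"name": "servo_tool", "arguments": {
  "targets": [0,0,0,0,0,0,0,0,0,0,0,0,0,0,0,0,0,0,0,0,0,0,0,0,0,0,0,0,0,0,0,0,0,0,0,0,0,0,0,0,0,0,0,0,0,0,0,0,0,0]
}}

```text
time_s: 23.2
tcp_pos: [0.5051, 0.0472, 0.1851]
eef_rot: [[0.971, 0.238, -0.0], [0.238, -0.971, -0.0], [-0.0, -0.0, -1.0]]
contact_force: [0.2, -0.2, 1.0]
grip_width: 0.0177
finger_force: 22.9
```

Emit:
{"name": "servo_tool", "arguments": {
  "targets": [0,0,0,0,0,0,0,0,0,0,0,0,0,0,0,0,0,0,0,0,0,0,0,0,0,0,0,0,0,0,0,0,0,0,0,0,0,0,0,0,0,0,0,0,0,0,0,0,0,0]
}}

```text
time_s: 24.2
tcp_pos: [0.5049, 0.0472, 0.1851]
eef_rot: [[0.971, 0.238, -0.001], [0.238, -0.971, 0.0], [-0.001, -0.0, -1.0]]
contact_force: [-0.1, -0.8, -1.3]
grip_width: 0.0177
finger_force: 22.7
```

```bash
python3 wl.py && python3 -c "
from bench import r
print(r.finish_job())"
```

```text
lean 0.3307452372217874 n 2983 xmax 37.85801772292765 z0 16.169393578631873
table slope [-3.05736198e-04 -7.01061964e-04 -8.32244867e+01] 78371
t 24.25 tcp loc mm [-49.7, 0.1, 103.1] F [ 0.8 -0.4 -1.4] T [-0.06 -0.09 -0.02] grip 0.0173 22.7
dial rect 50 ((21.91904067993164, 67.2244644165039), (23.86252784729004, 104.67426300048828), 35.066246032714844)
foot 306 ((-7.07879638671875, 7.476644515991211), (59.78263854980469, 100.51071166992188), 85.42633056640625) slope 0.25929434671962115 xmid -6.260193575494252 yz 7.788428842841198 17.192844662184278
the job is handed in; nothing more can be done
None
```

The job is handed in with the clamp shut (about 0.02 rad) and the gauge held at 0.33 rad on the crown, against my tab estimate of 0.34 to 0.35 rad. The press on the ridge had been easing off in the last 3 s and was only about 2 N at hand-in, still above the required 0.3 N.

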